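Hang up the slide basket, then hold the red pipette ready over the slide

TASK

The wire basket of stained slides is parked on top of the slide I need: hang it by its handle on the drip stand's hook and let go. Then take the red-capped pipette out of the rack, carry it clear of the stain bottles, and hold it upright with its tip about 1 cm above the centre of the red ring on the slide, never touching the slide plate with it. Finish like that, still gripping the pipette, with the basket hanging and the bottles, specimen pot and other two pipettes where they were.

Things in the scene. Friction and masses are not known exactly. Their poses are not given: they have to be found in the camera images.
- plate: black slide plate 150 (x) x 120 (y) x 12 mm, fixed to the table. Origin at the centre of its underside, z up. A glass slide 76 x 26 x 1.5 mm lies along x on its middle; a low steel stop rises 4 mm above the plate top at x = +45 mm.
- ring (a point): centre of the red ring (outer diameter 23 mm) drawn on the slide, on the slide's top face, 13.5 mm above the table; axes as the plate's. At the start it is under the basket.
- basket: wire basket of purple slides, 64 (x) x 88 (y) mm, 220 g, on the plate over the slide. Origin: centre under its feet, z up. Basket 48 mm high; rigid bail of 6 mm wire in its y-z plane: uprights at y = +-42, sloping up from 105 mm to a flat 20 mm long top bar along y, centreline 125 mm up. The bail is open from 48 mm up to the bar, so a hook can enter along x. Green tab on the bar.
- basket_bar (a point): centre of the bail's top bar (centreline), axes as the basket's
- basket_tab (a point): grip point in the middle of the basket's green tab, 22 mm above the bar's centreline. The tab is 14 mm thick along the basket's y, 20 mm along its x, and spans 2 to 35 mm above the bar's centreline.
- drip_stand: white drip tray (rim 16 mm high, x -85 to +135, y +-55 mm) with a steel post (14 mm diameter, 185 mm tall) at x = +100 mm, carrying a blue hook of 8 mm rod that points to the stand's -x, its open end. Fixed. Origin on the table below the hook's seat, z up.
- hook_seat (a point): top of the rod at the hook's lowest, flat part (16 mm long along x), 176 mm above the table; axes as the stand's. A hung basket's bar lies across the rod, its centreline 3 mm above this point. Towards the post the rod rises, to 12 mm above the seat.
- hook_end (a point): centre of the red ball (11 mm diameter) on the upturned free end of the hook, 30 mm to the stand's -x of the seat; top of the ball 198 mm above the table.
- rack: grey pipette rack 200 (x) x 70 (y) x 72 mm, fixed. Origin at the centre of its underside. Three 15 mm holes through its 25 mm thick top at x = -60, 0, +60 mm; pipettes stand in them with barrels wholly above the top and tips 12 mm above the table.
- pipette_red: mini pipette, upright in one of the rack's three holes (which one varies), 70 g, round. Origin at the point of its tip, z up its axis. From the tip: slim tip 0-30 mm, nozzle 11 mm diameter 30-60 mm, hard white barrel 24 mm diameter 60-122 mm (grip here; its shoulder rests on the rack), button 18 mm diameter 122-140 mm. Tip, collar and button are red: the one to use.
- red_tip (a point): point of the red pipette's tip; axes as the pipette's
- pipette_blue: mini pipette, upright in one of the rack's three holes (which one varies), 70 g, round. Origin at the point of its tip, z up its axis. From the tip: slim tip 0-30 mm, nozzle 11 mm diameter 30-60 mm, hard white barrel 24 mm diameter 60-122 mm (grip here; its shoulder rests on the rack), button 18 mm diameter 122-140 mm. Tip, collar and button are blue. A bystander: leave it in the rack.
- pipette_yellow: mini pipette, upright in one of the rack's three holes (which one varies), 70 g, round. Origin at the point of its tip, z up its axis. From the tip: slim tip 0-30 mm, nozzle 11 mm diameter 30-60 mm, hard white barrel 24 mm diameter 60-122 mm (grip here; its shoulder rests on the rack), button 18 mm diameter 122-140 mm. Tip, collar and button are yellow. A bystander: leave it in the rack.
- bottle0: amber stain bottle, 38 mm diameter, 88 mm tall, about 120 g, loose and full, black cap, one of three in a row between the rack and the slide plate. Origin at the centre of its underside. A bystander: leave it standing where it is.
- bottle1: amber stain bottle, 38 mm diameter, 88 mm tall, about 120 g, loose and full, blue cap, one of three in a row between the rack and the slide plate. Origin at the centre of its underside. A bystander: leave it standing where it is.
- bottle2: amber stain bottle, 38 mm diameter, 88 mm tall, about 120 g, loose and full, white cap, one of three in a row between the rack and the slide plate. Origin at the centre of its underside. A bystander: leave it standing where it is.
- specimen_pot: clear specimen pot with yellow lid, 52 mm diameter, 70 mm tall, towards the table's far side. Origin at the centre of its underside. A bystander.
Not all that is in view belongs to the job. Leave any green or purple look-alike of the pipette_red alone.

How it is judged:
By the outcome, as a careful person would: the job done as asked, in the order asked, and still so for the second after the job is handed in, while the arm keeps its last pose, push and grip.
It also fails if it takes over 72 s, if anything falls off the work surface, if the arm or the gripper's body presses on something with over 40 N, if the wrist force passes 120 N, or if a joint passes its speed limit or range.

ROBOT

A 6-joint arm with a two-finger parallel gripper is mounted at the origin on the work surface. World frame = base frame: x ahead of the robot, y to its left, z up, the work surface at z = 0. Lengths are in m, angles in rad, forces in N, time in s.
With the tool pointing down it reaches from about 0.3 to 0.95 m from the base axis. Payload 3.1 kg.
Tool frame: the origin (TCP) lies at the very end of the fingers, on their centre line; the grasp point (between the pads) lies 19 mm behind it (bot.tcp_to_grasp is the z of the grasp point in the tool frame, in m); z points along the fingers, y is the line along which they close (so a half turn about z gives the same grasp; the last joint's range is limited). The gripper opens to 85 mm and grips with 20 to 120 N. Pads are 22 mm wide; open, the fingers measure 114 mm over their backs; the gripper's body (76 mm by 85 mm) begins 54 mm behind the grasp point. The pads swing forward as they close: fully open they stand 13 mm farther back than shut.
Start: joints at [1.071, 0.308, 1.634, -0, 1.2, -0.07], TCP at [0.26, 0.568, 0.231] pointing down, gripper open.
Joint ranges: [-3.06, 3.06], [-0.79, 1.96], [0.05, 2.63], [-1.19, 4.34], [0.05, 2.64], [-2.94, 2.94]. Speed limits (rad/s): [2.79, 2.79, 3.14, 3.14, 3.14, 3.14].

INTERFACE

Orientations are given as a unit quaternion [x, y, z, w].
In Python, from workcell import bot gives the robot as it stands. The module is installed in compiled form; this text tells all that it offers.
- The arm moves only by the shell command python3 -m crank 'ROWS' [FORCE]. ROWS is JSON, a list of rows, each an object with "gripper": the opening, from 0 (shut) to 1 (fully open); "travel": the shift along the tool's x, y, z in units of 1 m (1.0 is 1 m), a list of three; "roll": the turn about the tool's z in units of 2 pi rad (1.0 is 2 pi rad). In form: [{"gripper": gripper, "travel": [dx, dy, dz], "roll": roll}, ...]. A call has exactly 5 rows; each row is the pose to reach, as a shift and turn from the pose commanded when the call began, along the tool's axes at that moment, turning the shorter way round; what a row does not reach only later rows make up. A row lasts 1/8 s, in which the tool goes at most 62.5 mm and 10.7 degrees, less where a joint would pass 70% of its speed; a pose out of reach is approached as far as the arm can. A call with a number of a shift or a turn outside -1 to 1 is refused whole. A call with a gripper value outside its range is refused whole. The fingers move at their own pace and stop on an object; FORCE is the grip in N (left out, the last holds). Time passes only in rows, so rows that repeat a pose let the fingers close, or fill a call up. It gives the time, the measured TCP pose, the force, the opening and the grip force at its end, in the units of the state.
- bot.get_state(): the state, without advancing time (a new reading comes with each control period).
- bot.get_image(name): name is "scene" or "top"; returns a dict with "img" (420x560x3 uint8, blue, green, red), "K" (3x3 intrinsics, pixels), "T" (4x4, takes a point from camera to world coordinates). Camera axes: x right, y up, looking along -z (the intrinsics and any distortion apply to the point x, -y, -z); pixel columns grow to the right and rows downward; lengths in m; the calibration is good to about 2 mm. A picture is of the moment at which its call begins. There is no depth.
- bot.close_job(): hands the job in; it is judged then, once.
Trained networks look in the newest picture that a camera, given by its name, has taken for a name from the list of things; names that differ only in an ending like _2 or _b are one class to them, and where a whole thing is asked for, a point or a joint stands for the part that bears it (a point fixed in the world has none). Each returns a list of dicts, best first, with "score" (0 to 1); they miss things now and then, are a little off and sometimes report something else, mostly with a low value. They report only what shows in the picture. A call takes as long as a camera call. They do not tell look-alikes from the thing itself.
- bot.silhouettes(camera, target): "region" (420x560 bool, what is visible of it) and "xy" ([column, row] in pixels, amid what is visible of it).
The state is a dict: "time_s": time; "joints": joint angles; "dq": joint speeds; "effort": joint torques, N m; "eef_pos": TCP position; "ee_rot": TCP orientation; "force": force on the tool from outside, world axes, zero at the start; "ft_torque": the same for the moment, N m; "opening": finger opening in m; "finger_force": force on a finger pad.
Only numpy, scipy, OpenCV 4.12 (cv2) and the standard library are available. Lean on these libraries where they do the work, as an engineer would, in place of code of your own. Each camera call takes 0.05 s, during which the arm holds its last target. There are 200 camera calls.

## Working session

There is one attempt and no reset: what is moved stays moved. The work goes in short steps, Python scripts to look and compute and a shell command to move; the robot and the scene stay as the last step left them, time stands still between calls to the robot, and variables do not carry over. Pictures are saved under pics/ and viewed, at most 13 in all, crops included, and the job is handed in when it is done.

```bash
mkdir -p pics
python3 - <<'E'
from workcell import bot
import cv2
for c in ("scene","top"):
    d=bot.get_image(c); cv2.imwrite(f"pics/{c}0.png",d["img"]); print(d["K"].round(1).tolist(), d["T"].round(3).tolist(), [k for k in d])
s=bot.get_state(); print(s)
E
```

```text
[[396.5, 0.0, 275.2], [0.0, 396.5, 208.9], [0.0, 0.0, 1.0]] [[0.345, -0.713, 0.61, 1.085], [0.938, 0.269, -0.217, -0.236], [-0.009, 0.647, 0.762, 0.755], [0.0, 0.0, 0.0, 1.0]] ['img', 'K', 'T']
[[438.6, 0.0, 277.7], [0.0, 438.6, 208.7], [0.0, 0.0, 1.0]] [[-0.029, 0.997, -0.077, 0.49], [-1.0, -0.029, 0.002, -0.076], [0.0, 0.077, 0.997, 1.273], [0.0, 0.0, 0.0, 1.0]] ['img', 'K', 'T']
{'time_s': 0.1, 'joints': array([ 1.07132020e+00,  3.08922977e-01,  1.63507711e+00, -2.10082303e-06,
        1.19968900e+00, -6.97091574e-02]), 'dq': array([ 8.22339161e-06, -2.95452093e-03, -2.32170937e-03, -1.36365508e-03,
       -2.61315534e-03, -2.04579692e-03]), 'effort': array([-4.27808081e-04, -4.16404796e+01, -2.77645379e+01, -1.31844138e-05,
        3.91406109e-03,  1.32540021e-05]), 'eef_pos': array([0.26008172, 0.56748915, 0.23015026]), 'ee_rot': array([ 2.13233103e-01,  9.77000791e-01, -1.00633273e-03, -2.93366349e-04]), 'force': array([ 0.0978125 , -0.52958735,  0.64264006]), 'ft_torque': array([-0.00636182, -0.05949714, -0.04072415]), 'finger_force': 0.0, 'opening': 0.0855506738414739}
```

View pics/scene0.png

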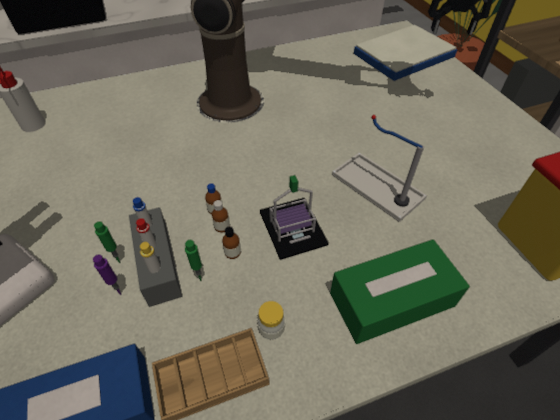

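View pics/top0.png

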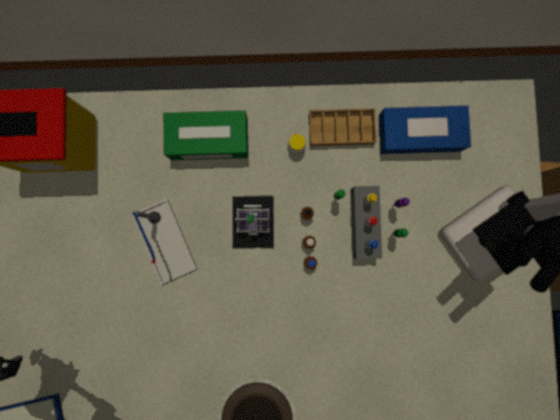

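Top view: red pipette in the middle hole (373,221), yellow (372,198), blue (373,244). Possible confusions are the green look-alikes (340,194) and (402,233) and the purple one (402,202). The basket tab is at (250,218). Hook ball at (153,261), post at (153,217).

```bash
cat > h.py <<'E'
import numpy as np, cv2
from workcell import bot
from scipy.optimize import least_squares
def proj(d,P):
    P=np.atleast_2d(P); c=(P-d["T"][:3,3])@d["T"][:3,:3]; c=c*[1,-1,-1]
    u=c@d["K"].T; return u[:,:2]/u[:,2:]
def ray(d,uv):
    v=np.linalg.inv(d["K"])@[uv[0],uv[1],1.]; return d["T"][:3,3], d["T"][:3,:3]@(v*[1,-1,-1])
def at_z(d,uv,z):
    o,v=ray(d,uv); return o+v*(z-o[2])/v[2]
def tri(ds,uvs):
    A=[];b=[]
    for d,uv in zip(ds,uvs):
        o,v=ray(d,uv); v=v/np.linalg.norm(v); M=np.eye(3)-np.outer(v,v); A.append(M); b.append(M@o)
    A=np.vstack(A);b=np.hstack(b); p=np.linalg.lstsq(A,b,rcond=None)[0]
    return p, np.linalg.norm(A@p-b)
def quad(d,reg,z):
    c=max(cv2.findContours(reg.astype(np.uint8),0,2)[0],key=cv2.contourArea)[:,0]
    w=np.array([at_z(d,p,z)[:2] for p in c],np.float32)
    return cv2.minAreaRect(w*1000)
E
python3 - <<'E'
from h import *
D={c:bot.get_image(c) for c in("scene","top")}
S={}
for n in "plate basket basket_tab basket_bar drip_stand hook_seat hook_end rack pipette_red pipette_blue pipette_yellow bottle0 bottle1 bottle2 specimen_pot red_tip".split():
    for c in D:
        r=bot.silhouettes(c,n)
        S[n,c]=r; print(n,c,[(round(x["score"],2),np.round(x["xy"],1).tolist(),int(x["region"].sum())) for x in r[:3]])
for n in ("hook_end","basket_tab","specimen_pot"):
    if S[n,"scene"] and S[n,"top"]: print(n,tri([D["scene"],D["top"]],[S[n,c][0]["xy"] for c in("scene","top")]))
for n,z in(("plate",.012),("rack",.072),("drip_stand",.016)):
    for c in D:
        if S[n,c]: print(n,c,quad(D[c],S[n,c][0]["region"],z))
d=D["top"]["img"]; cv2.imwrite("pics/c1.png",cv2.resize(d[150:300,110:310],None,fx=4,fy=4,interpolation=3))
d=D["scene"]["img"]; cv2.imwrite("pics/c2.png",cv2.resize(d[105:265,250:440],None,fx=4,fy=3.75,interpolation=3))
E
```

```text
plate scene [(0.71, [295.7, 239.0], 1591), (0.18, [144.7, 231.0], 296)]
plate top [(0.7, [257.2, 226.4], 1371)]
basket scene [(0.75, [291.5, 215.3], 1360)]
basket top [(0.73, [255.6, 218.9], 475)]
basket_tab scene [(0.71, [291.3, 214.8], 1432), (0.29, [231.5, 241.9], 444)]
basket_tab top [(0.82, [245.7, 216.1], 352)]
basket_bar scene [(0.78, [292.9, 214.2], 1317)]
basket_bar top [(0.85, [248.6, 216.7], 383)]
drip_stand scene [(0.64, [385.2, 181.6], 3402)]
drip_stand top [(0.89, [162.4, 238.4], 3138)]
hook_seat scene [(0.71, [384.6, 179.1], 3661)]
hook_seat top [(0.55, [163.5, 239.3], 3062)]
hook_end scene [(0.93, [381.5, 182.9], 3255)]
hook_end top [(0.81, [163.8, 244.4], 3095)]
rack scene [(0.65, [160.6, 266.8], 2778), (0.46, [142.0, 208.9], 297)]
rack top [(0.86, [362.6, 220.3], 1872), (0.46, [255.6, 224.7], 1690)]
pipette_red scene [(0.79, [105.2, 236.1], 477), (0.71, [144.3, 230.7], 346), (0.7, [193.2, 255.5], 390)]
pipette_red top [(0.63, [338.4, 190.8], 95), (0.5, [399.6, 233.7], 129), (0.45, [402.1, 201.0], 105)]
pipette_blue scene [(0.62, [140.9, 209.7], 286)]
pipette_blue to
[... 1270 characters left out ...]
64(0.004858957456202598))
plate scene ((556.5589599609375, -4.384361267089844), (122.82472229003906, 158.04583740234375), 88.8225326538086)
plate top ((553.3759765625, -5.6273040771484375), (117.76953125, 146.81314086914062), 88.31918334960938)
rack scene ((558.278564453125, -318.5697326660156), (78.25830078125, 245.5411834716797), 89.37482452392578)
rack top ((540.277099609375, -317.7432861328125), (82.00885009765625, 198.19912719726562), 89.12822723388672)
drip_stand scene ((449.81512451171875, 320.80938720703125), (239.777099609375, 358.30010986328125), 38.98112106323242)
drip_stand top ((508.8308410644531, 250.98513793945312), (228.37667846679688, 117.06587219238281), 22.157920837402344)
```

View pics/c1.png

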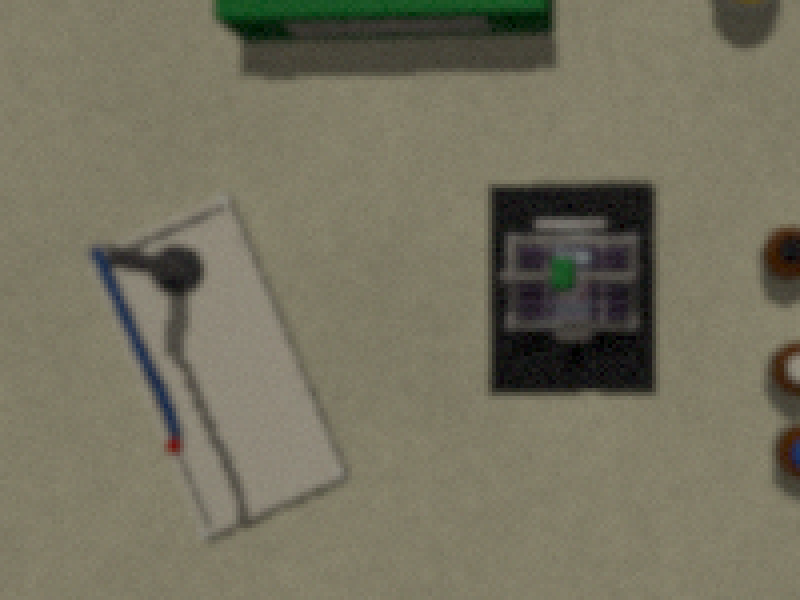

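View pics/c2.png

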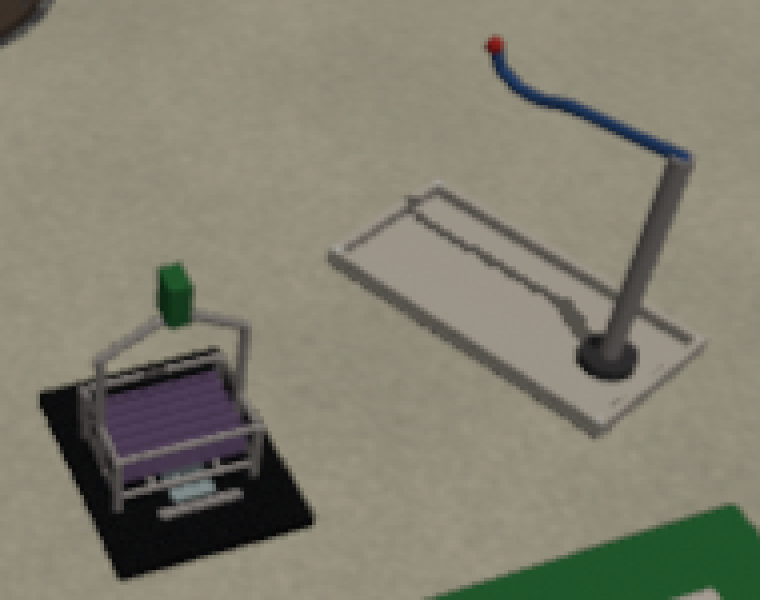

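The crops show the hook's red ball, post and tray clearly, with the stand's +x about 22° from world x. The basket is roughly square to the world. Next I'll measure by colour centroids.

```bash
cat >> h.py <<'E'
def col(d,box,name):
    x0,y0,x1,y1=box; im=d["img"][y0:y1,x0:x1].astype(int); b,g,r=im[...,0],im[...,1],im[...,2]
    m={"red":(r>g+45)&(r>b+45),"green":(g>r+30)&(g>b+25),"blue":(b>r+40)&(b>g+25),"yellow":(r>b+70)&(g>b+60)}[name]
    n,l,s,c=cv2.connectedComponentsWithStats(m.astype(np.uint8))
    if n<2: return None
    i=1+np.argmax(s[1:,4]); return c[i]+[x0,y0], int(s[i,4])
E
python3 - <<'E'
from h import *
s,t=bot.get_image("scene"),bot.get_image("top")
def do(n,bs,bt,c):
    a,b=col(s,bs,c),col(t,bt,c); p,e=tri([s,t],[a[0],b[0]]); print(n,a[0].round(1),a[1],b[0].round(1),b[1],p.round(4),round(e*1000,1)); return p
ball=do("ball z.1925",(365,108,382,126),(145,252,162,270),"red")
tab=do("tab z~.155",(285,170,303,195),(242,208,258,226),"green")
print("red button: scene",col(s,(132,214,155,240),"red"),"top",col(t,(360,212,385,232),"red"))
a,b=col(s,(132,214,155,240),"red"),col(t,(360,212,385,232),"red")
print(at_z(t,b[0],.147),at_z(t,at:=col(t,(242,208,258,226),"green")[0],.155))
# post top: blue end near (134.5,213) top ; (421.5,145) scene
print("post",tri([s,t],[(421.5,145.5),(134.5,213)]))
y=np.deg2rad(22.2)
E
```

```text
ball z.1925 [373.4 116.6] 13 [153. 261.] 9 [0.4548 0.2302 0.1948] 0.9
tab z~.155 [293.7 183. ] 85 [249.9 217.9] 34 [ 0.5552 -0.0069  0.1593] 0.9
red button: scene (array([141.4       , 225.26153846]), 130) top (array([372.69354839, 220.03225806]), 62)
[ 0.541018   -0.32180116  0.147     ] [ 0.55525595 -0.00719397  0.155     ]
post (array([0.57511724, 0.27828317, 0.18978621]), np.float64(0.0036827644133138725))
```

```bash
cat >> h.py <<'E'
from scipy.spatial.transform import Rotation as R
def go(p,yaw=None):  # yaw = wanted world angle of tool y, deg
    s=bot.get_state(); M=R.from_quat(s["ee_rot"]).as_matrix()
    cur=np.degrees(np.arctan2(M[1,1],M[0,1])); r=0
    if yaw is not None: r=-((yaw-cur+90)%180-90)/360
    print("travel",(M.T@(np.array(p)-s["eef_pos"])).round(4).tolist(),"roll",round(r,4),"| now",s["eef_pos"].round(4),"ang",cur.round(2),"F",s["force"].round(1),"t",round(s["time_s"],2),"open",round(s["opening"],4))
E
python3 -c "
from h import *
go([.5555,-.007,.30],87); go([.5555,-.007,.231],87)"
```

```text
travel [-0.5079, -0.3999, -0.0687] roll -0.0601 | now [0.2605 0.5682 0.2313] ang 65.37 F [-0.  -0.7  0.5] t 1.9 open 0.0856
travel [-0.5079, -0.3999, 0.0003] roll -0.0601 | now [0.2605 0.5682 0.2313] ang 65.37 F [-0.  -0.7  0.5] t 1.9 open 0.0856
```

```bash
python3 -m crank '[{"gripper":1,"travel":[0,0,-0.069],"roll":0},{"gripper":1,"travel":[-0.508,-0.4,-0.069],"roll":-0.06},{"gripper":1,"travel":[-0.508,-0.4,-0.069],"roll":-0.06},{"gripper":1,"travel":[-0.508,-0.4,-0.069],"roll":-0.06},{"gripper":1,"travel":[-0.508,-0.4,-0.069],"roll":-0.06}]' 60; python3 -c "
from h import *
go([.5555,-.007,.25],87)"
```

```text
time_s: 2.52
eef_pos: [0.3742, 0.3463, 0.2966]
ee_rot: [0.026, 1.0, 0.0, 0.001]
force: [0.7, 0.3, -0.4]
opening: 0.0849
finger_force: 0.0
travel [-0.1993, -0.3434, 0.0466] roll 0.0 | now [0.3742 0.3463 0.2966] ang 87.02 F [ 0.7  0.3 -0.4] t 2.52 open 0.0849
```

```bash
python3 -m crank '[{"gripper":1,"travel":[-0.2,-0.343,0],"roll":0},{"gripper":1,"travel":[-0.2,-0.343,0],"roll":0},{"gripper":1,"travel":[-0.2,-0.343,0],"roll":0},{"gripper":1,"travel":[-0.2,-0.343,0],"roll":0},{"gripper":1,"travel":[-0.2,-0.343,0.02],"roll":0}]'; python3 -c "
from h import *
go([.5555,-.007,.20],87)"
```

```text
time_s: 3.15
eef_pos: [0.5177, 0.0687, 0.289]
ee_rot: [0.027, 1.0, 0.0, 0.002]
force: [1.7, -0.0, 0.2]
opening: 0.0855
finger_force: 0.0
travel [-0.0415, -0.0736, 0.0891] roll -0.0001 | now [0.5177 0.0687 0.289 ] ang 86.96 F [ 1.7 -0.   0.2] t 3.15 open 0.0855
```

```bash
python3 -m crank '[{"gripper":0.6,"travel":[-0.042,-0.074,0.04],"roll":0},{"gripper":0.6,"travel":[-0.042,-0.074,0.06],"roll":0},{"gripper":0.6,"travel":[-0.042,-0.074,0.08],"roll":0},{"gripper":0.6,"travel":[-0.042,-0.074,0.08],"roll":0},{"gripper":0.6,"travel":[-0.042,-0.074,0.08],"roll":0}]'
python3 - <<'E'
from h import *
go([.5555,-.007,.143],87)
s=bot.get_image("scene"); cv2.imwrite("pics/a.png",cv2.resize(s["img"][120:260,240:380],None,fx=4,fy=4,interpolation=3))
E
```

```text
time_s: 3.78
eef_pos: [0.5549, -0.0053, 0.2089]
ee_rot: [0.026, 1.0, -0.0, 0.001]
force: [0.5, -0.9, 0.5]
opening: 0.0515
finger_force: 0.0
travel [-0.0006, -0.0016, 0.0659] roll 0.0 | now [ 0.5549 -0.0053  0.2089] ang 87.0 F [ 0.5 -0.9  0.5] t 3.77 open 0.0515
```

View pics/a.png

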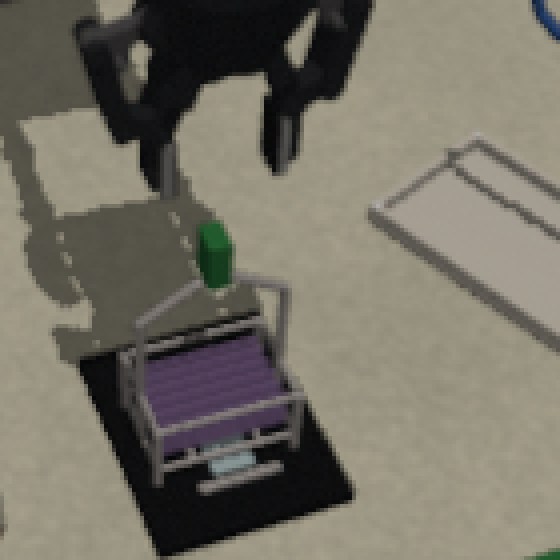

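The open fingers straddle the green tab, which is at (215,255) in the crop. Descending and closing.

```bash
python3 -m crank '[{"gripper":0.6,"travel":[-0.001,-0.0015,0.03],"roll":0},{"gripper":0.6,"travel":[-0.001,-0.0015,0.05],"roll":0},{"gripper":0.6,"travel":[-0.001,-0.0015,0.066],"roll":0},{"gripper":0.6,"travel":[-0.001,-0.0015,0.066],"roll":0},{"gripper":0.6,"travel":[-0.001,-0.0015,0.066],"roll":0}]' && python3 -m crank '[{"gripper":0,"travel":[0,0,0],"roll":0},{"gripper":0,"travel":[0,0,0],"roll":0},{"gripper":0,"travel":[0,0,0],"roll":0},{"gripper":0,"travel":[0,0,0],"roll":0},{"gripper":0,"travel":[0,0,0],"roll":0}]' 60; python3 -c "
from h import *
go([.5555,-.007,.26],112)"
```

```text
time_s: 4.45
eef_pos: [0.5561, -0.007, 0.143]
ee_rot: [0.026, 1.0, -0.0, 0.001]
force: [0.2, 0.0, 0.0]
opening: 0.0514
finger_force: 0.0
time_s: 5.08
eef_pos: [0.5557, -0.0071, 0.1425]
ee_rot: [0.026, 1.0, 0.0, 0.001]
force: [0.2, 0.9, 3.9]
opening: 0.0129
finger_force: 62.4
travel [0.0001, 0.0001, -0.1175] roll -0.0695 | now [ 0.5557 -0.0071  0.1425] ang 86.97 F [0.2 0.9 3.9] t 5.08 open 0.0129
```

```bash
python3 -m crank '[{"gripper":0,"travel":[0,0,-0.02],"roll":0},{"gripper":0,"travel":[0,0,-0.045],"roll":0},{"gripper":0,"travel":[0,0,-0.075],"roll":0},{"gripper":0,"travel":[0,0,-0.1],"roll":0},{"gripper":0,"travel":[0,0,-0.11],"roll":0}]'; python3 -c "
from h import *
go([.372,.197,.245],112)"
```

```text
time_s: 5.7
eef_pos: [0.5555, -0.0073, 0.2526]
ee_rot: [0.026, 1.0, -0.0, 0.001]
force: [-0.9, -0.4, -3.5]
opening: 0.0133
finger_force: 61.8
travel [0.194, 0.1943, 0.0074] roll -0.0695 | now [ 0.5555 -0.0073  0.2526] ang 86.97 F [-0.9 -0.4 -3.5] t 5.7 open 0.0133
```

```bash
python3 -m crank '[{"gripper":0,"travel":[0.03,0.03,0],"roll":0},{"gripper":0,"travel":[0.065,0.065,0],"roll":-0.015},{"gripper":0,"travel":[0.1,0.1,0],"roll":-0.03},{"gripper":0,"travel":[0.135,0.135,0],"roll":-0.045},{"gripper":0,"travel":[0.165,0.165,0.007],"roll":-0.06}]'; python3 -c "
from h import *
go([.372,.197,.235],112)"
```

```text
time_s: 6.32
eef_pos: [0.3973, 0.1672, 0.2439]
ee_rot: [-0.163, 0.987, 0.0, -0.001]
force: [1.0, 1.1, -2.8]
opening: 0.013
finger_force: 61.6
travel [0.0143, 0.0363, 0.0089] roll -0.009 | now [0.3973 0.1672 0.2439] ang 108.76 F [ 1.   1.1 -2.8] t 6.33 open 0.013
```

```bash
python3 -m crank '[{"gripper":0,"travel":[0.007,0.018,0.005],"roll":-0.004},{"gripper":0,"travel":[0.014,0.036,0.009],"roll":-0.009},{"gripper":0,"travel":[0.014,0.036,0.009],"roll":-0.009},{"gripper":0,"travel":[0.014,0.036,0.009],"roll":-0.009},{"gripper":0,"travel":[0.014,0.036,0.009],"roll":-0.009}]'
python3 - <<'E'
from h import *
go([.4826,.2414,.225],112)
s=bot.get_image("scene"); t=bot.get_image("top")
a=s["img"][60:260,230:470]; cv2.imwrite("pics/b.png",cv2.resize(a,None,fx=3.3,fy=3,interpolation=3))
for n,d,b in(("s",s,(365,108,382,126)),("t",t,(145,252,162,270))): print(n,col(d,b,"red"))
P=bot.get_state()["eef_pos"]; bar=P+[0,0,-.0055]
print(proj(s,[bar+[0,0,.022]]))
E
```

```text
time_s: 6.95
eef_pos: [0.375, 0.1955, 0.2359]
ee_rot: [-0.189, 0.982, -0.0, 0.0]
force: [-0.4, -0.4, -2.1]
opening: 0.0129
finger_force: 61.7
travel [-0.117, 0.0028, 0.0109] roll -0.0007 | now [0.375  0.1955 0.2359] ang 111.75 F [-0.4 -0.4 -2.1] t 6.95 open 0.0129
s (array([373.38461538, 116.61538462]), 13)
t (array([153., 261.]), 9)
[[347.00586069  79.31482107]]
```

View pics/b.png

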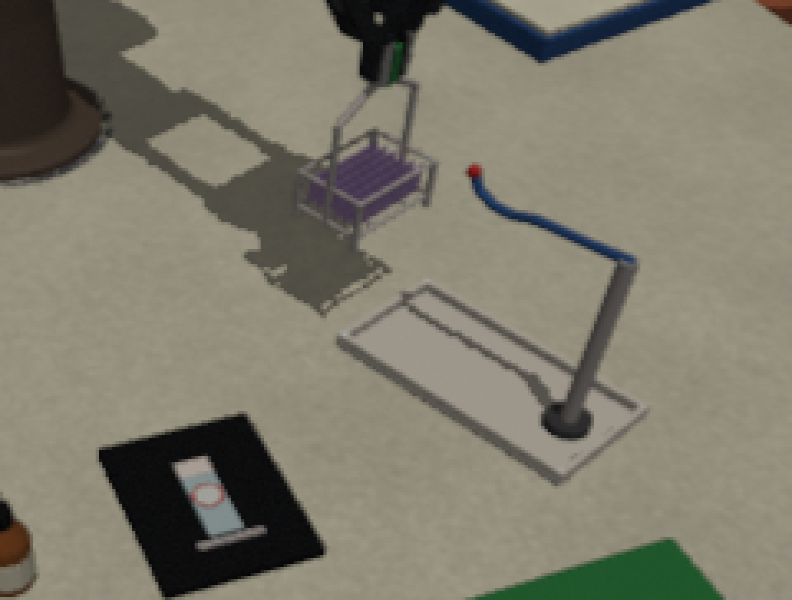

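Basket hangs upright from the fingers at (370,160), aligned with the hook (ball at (474,172)); the slide ring is uncovered at (208,495). Moving over the hook along its axis.

```bash
python3 -m crank '[{"gripper":0,"travel":[-0.02,0.003,0.006],"roll":0},{"gripper":0,"travel":[-0.05,0.003,0.011],"roll":0},{"gripper":0,"travel":[-0.08,0.003,0.011],"roll":0},{"gripper":0,"travel":[-0.105,0.003,0.011],"roll":0},{"gripper":0,"travel":[-0.117,0.003,0.011],"roll":0}]' && python3 -m crank '[{"gripper":0,"travel":[0,0,0],"roll":0},{"gripper":0,"travel":[0,0,0],"roll":0},{"gripper":0,"travel":[0,0,0.004],"roll":0},{"gripper":0,"travel":[0,0,0.008],"roll":0},{"gripper":0,"travel":[0,0,0.01],"roll":0}]'
python3 - <<'E'
from h import *
go([.4826,.2414,.1845],112)
s=bot.get_image("scene"); t=bot.get_image("top")
a=s["img"][70:220,300:460]; b=t["img"][170:300,90:230]
cv2.imwrite("pics/c.png",np.hstack([cv2.resize(a,(400,400),interpolation=3),cv2.resize(b,(400,400),interpolation=3)]))
E
```

```text
time_s: 7.68
eef_pos: [0.4833, 0.2423, 0.2248]
ee_rot: [-0.189, 0.982, -0.0, 0.0]
force: [0.8, 0.0, -2.4]
opening: 0.0133
finger_force: 61.7
time_s: 8.3
eef_pos: [0.4814, 0.2421, 0.2144]
ee_rot: [-0.189, 0.982, -0.0, -0.0]
force: [-0.6, -0.3, -1.9]
opening: 0.0129
finger_force: 61.7
travel [-0.0009, -0.0011, 0.0299] roll -0.0005 | now [0.4814 0.2421 0.2144] ang 111.82 F [-0.6 -0.3 -1.9] t 8.3 open 0.0129
```

View pics/c.png

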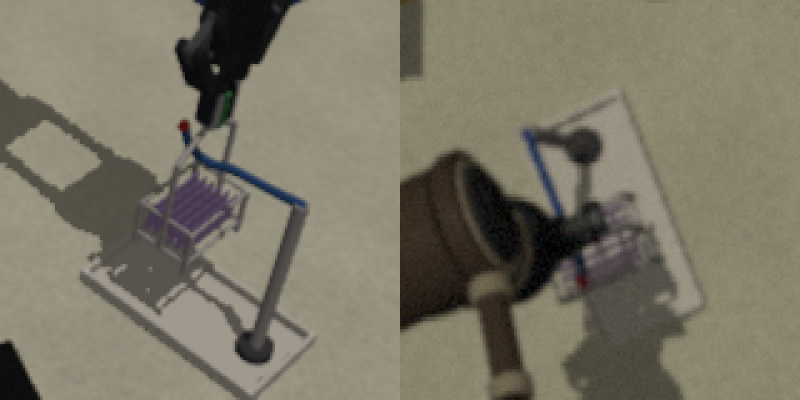

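Left crop: the hook rod passes through the bail, with the ball (184,126) on the open side. Lowering.

```bash
python3 -m crank '[{"gripper":0,"travel":[-0.001,-0.001,0.008],"roll":0},{"gripper":0,"travel":[-0.001,-0.001,0.016],"roll":0},{"gripper":0,"travel":[-0.001,-0.001,0.022],"roll":0},{"gripper":0,"travel":[-0.001,-0.001,0.027],"roll":0},{"gripper":0,"travel":[-0.001,-0.001,0.027],"roll":0}]' && python3 -m crank '[{"gripper":0,"travel":[0,0,0],"roll":0},{"gripper":0,"travel":[0,0,0.001],"roll":0},{"gripper":0,"travel":[0,0,0.002],"roll":0},{"gripper":0,"travel":[0,0,0.003],"roll":0},{"gripper":0,"travel":[0,0,0.003],"roll":0}]'
```

```text
time_s: 9.02
eef_pos: [0.4828, 0.2415, 0.1872]
ee_rot: [-0.189, 0.982, -0.0, -0.001]
force: [-0.4, -0.1, -1.8]
opening: 0.0132
finger_force: 61.7
time_s: 9.65
eef_pos: [0.4831, 0.2417, 0.1848]
ee_rot: [-0.189, 0.982, -0.0, -0.0]
force: [0.2, -0.6, -1.5]
opening: 0.013
finger_force: 61.7
```

```bash
python3 -m crank '[{"gripper":0,"travel":[0,0,0.001],"roll":0},{"gripper":0,"travel":[0,0,0.001],"roll":0},{"gripper":0,"travel":[0,0,0.0015],"roll":0},{"gripper":0,"travel":[0,0,0.0015],"roll":0},{"gripper":0,"travel":[0,0,0.0015],"roll":0}]'
```

```text
time_s: 10.28
eef_pos: [0.4834, 0.2418, 0.1839]
ee_rot: [-0.189, 0.982, 0.0, 0.0]
force: [-1.8, -0.7, 3.6]
opening: 0.0131
finger_force: 62.2
```

Contact at the expected height (+3.6 N). Releasing.

```bash
python3 -m crank '[{"gripper":0.15,"travel":[0,0,0],"roll":0},{"gripper":0.2,"travel":[0,0,0],"roll":0},{"gripper":0.3,"travel":[0,0,0],"roll":0},{"gripper":0.45,"travel":[0,0,0],"roll":0},{"gripper":0.5,"travel":[0,0,0],"roll":0}]' && python3 -m crank '[{"gripper":0.5,"travel":[0,0,-0.01],"roll":0},{"gripper":0.5,"travel":[0,0,-0.03],"roll":0},{"gripper":0.5,"travel":[0,0,-0.06],"roll":0},{"gripper":0.5,"travel":[0,0,-0.1],"roll":0},{"gripper":0.5,"travel":[0,0,-0.13],"roll":0}]';  python3 - <<'E'
from h import *
go([.541,-.3218,.30],90)
s=bot.get_image("scene"); t=bot.get_image("top")
a=s["img"][70:230,300:460]; b=s["img"][210:290,250:330]
cv2.imwrite("pics/d.png",np.hstack([cv2.resize(a,(400,400),interpolation=3),cv2.resize(b,(400,400),interpolation=3)]))
E
```

```text
time_s: 10.9
eef_pos: [0.4832, 0.2417, 0.1832]
ee_rot: [-0.189, 0.982, -0.0, -0.0]
force: [-0.1, 0.3, 0.2]
opening: 0.0428
finger_force: 0.0
time_s: 11.52
eef_pos: [0.4838, 0.242, 0.3162]
ee_rot: [-0.189, 0.982, 0.0, 0.001]
force: [-0.1, -0.1, 1.0]
opening: 0.0427
finger_force: 0.0
travel [0.1564, -0.5447, 0.0157] roll 0.0606 | now [0.4838 0.242  0.3162] ang 111.81 F [-0.1 -0.1  1. ] t 11.53 open 0.0427
```

View pics/d.png

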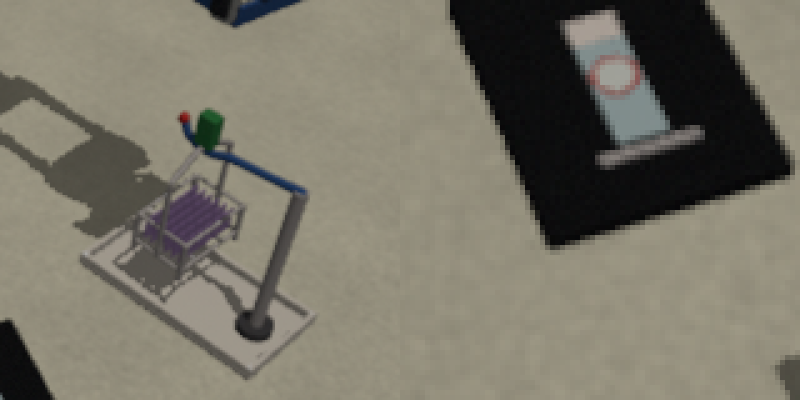

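The basket hangs on the seat and the tab is free of the fingers. The ring shows in the scene image at about (293,225).

Run:
```python
from h import *
s,t=bot.get_image("scene"),bot.get_image("top")
def ring(d,box,th):
    x0,y0,x1,y1=box; im=d["img"][y0:y1,x0:x1].astype(float); w=im[...,2]-(im[...,0]+im[...,1])/2
    m=w>th; ys,xs=np.nonzero(m); c=np.array([(xs.min()+xs.max())/2+x0,(ys.min()+ys.max())/2+y0])
    c2=np.array([(xs).mean()+x0,ys.mean()+y0]); return c,c2,m.sum(),(np.ptp(xs)+1,np.ptp(ys)+1)
for th in(15,25):
  a=ring(s,(280,212,306,238),th); b=ring(t,(242,205,268,240),th)
  print(a,at_z(s,a[0],.0135).round(4),at_z(s,a[1],.0135).round(4)); print(b,at_z(t,b[0],.0135).round(4),at_z(t,b[1],.0135).round(4))
a,b=col(s,(132,214,155,240),"red"),col(t,(360,212,385,232),"red"); print(tri([s,t],[a[0],b[0]]))
for c,bx in(("yellow",(360,188,385,208)),("blue",(360,235,385,254))): q=col(t,bx,c); print(c,q and at_z(t,q[0],.147).round(4))
```

```text
(array([292., 222.]), array([292.26190476, 224.19047619]), np.int64(42), (np.int64(11), np.int64(13))) [ 0.5443 -0.0019  0.0135] [ 0.5507 -0.0038  0.0135]
(array([252.5, 225. ]), array([253.15625, 221.53125]), np.int64(32), (np.int64(10), np.int64(15))) [ 0.5429 -0.0053  0.0135] [ 0.5528 -0.0074  0.0135]
(array([292.5, 224.5]), array([292.68, 224.76]), np.int64(25), (np.int64(10), np.int64(8))) [ 0.5517 -0.0036  0.0135] [ 0.5526 -0.0035  0.0135]
(array([255.5, 219.5]), array([255.66666667, 219.33333333]), np.int64(3), (np.int64(2), np.int64(2))) [ 0.5585 -0.0143  0.0135] [ 0.5589 -0.0148  0.0135]
(array([ 0.54149527, -0.32279074,  0.14219601]), np.float64(0.0002707023609506745))
yellow [ 0.6004 -0.3223  0.147 ]
blue [ 0.481  -0.3204  0.147 ]
```

```bash
python3 -m crank '[{"gripper":0.55,"travel":[0.156,-0.545,0],"roll":0.0606},{"gripper":0.55,"travel":[0.156,-0.545,0],"roll":0.0606},{"gripper":0.55,"travel":[0.156,-0.545,0],"roll":0.0606},{"gripper":0.55,"travel":[0.156,-0.545,0],"roll":0.0606},{"gripper":0.55,"travel":[0.156,-0.545,0],"roll":0.0606}]'; python3 -c "
from h import *
go([.541,-.3218,.28],90)"
```

```text
time_s: 12.35
eef_pos: [0.5138, -0.0708, 0.3113]
ee_rot: [-0.0, 1.0, 0.0, -0.002]
force: [0.7, -0.2, 0.6]
opening: 0.0475
finger_force: 0.0
travel [-0.0273, -0.251, 0.031] roll 0.0 | now [ 0.5138 -0.0708  0.3113] ang 90.0 F [ 0.7 -0.2  0.6] t 12.35 open 0.0475
```

```bash
python3 -m crank '[{"gripper":0.55,"travel":[-0.027,-0.251,0],"roll":0},{"gripper":0.55,"travel":[-0.027,-0.251,0],"roll":0},{"gripper":0.55,"travel":[-0.027,-0.251,0.03],"roll":0},{"gripper":0.55,"travel":[-0.027,-0.251,0.06],"roll":0},{"gripper":0.55,"travel":[-0.027,-0.251,0.11],"roll":0}]'
python3 - <<'E'
from h import *
go([.541,-.3222,.092],90)
s=bot.get_image("scene"); a=s["img"][140:310,60:260]
cv2.imwrite("pics/e.png",cv2.resize(a,None,fx=3.5,fy=3.5,interpolation=3))
E
```

```text
time_s: 12.98
eef_pos: [0.5427, -0.3243, 0.2028]
ee_rot: [0.002, 1.0, -0.002, 0.002]
force: [0.5, 0.7, -1.6]
opening: 0.0467
finger_force: 0.0
travel [0.002, 0.0025, 0.1108] roll -0.0005 | now [ 0.5427 -0.3243  0.2028] ang 89.81 F [ 0.5  0.7 -1.6] t 12.97 open 0.0467
```

View pics/e.png

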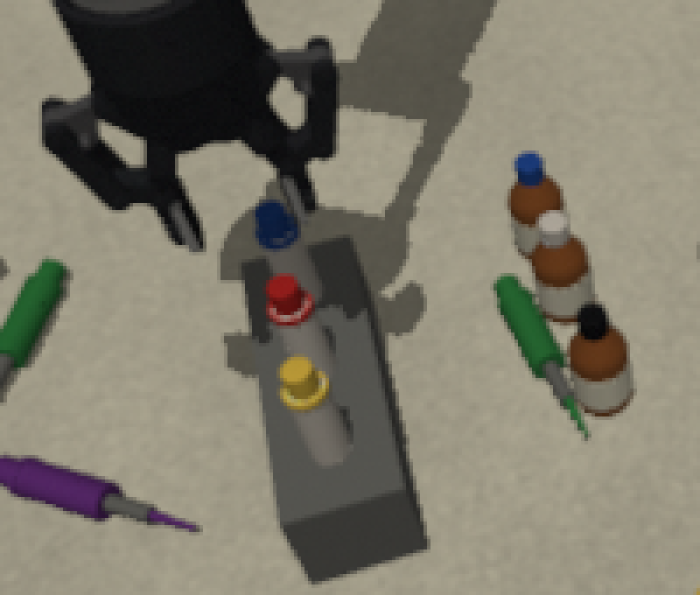

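Red pipette at crop (288,300), middle hole, between blue (277,225) and yellow (303,385). The look-alikes are green at (35,310) and (530,325) and purple at (60,485). Choice confirmed.

```bash
python3 -m crank '[{"gripper":0.55,"travel":[0.001,0.0015,0.02],"roll":0},{"gripper":0.55,"travel":[0.001,0.0015,0.04],"roll":0},{"gripper":0.55,"travel":[0.001,0.0015,0.04],"roll":0},{"gripper":0.55,"travel":[0.001,0.0015,0.04],"roll":0},{"gripper":0.55,"travel":[0.001,0.0015,0.04],"roll":0}]'; python3 -c "
from h import *
go([.541,-.3222,.092],90)"
```

```text
time_s: 13.65
eef_pos: [0.5422, -0.319, 0.1653]
ee_rot: [-0.0, 1.0, -0.001, 0.001]
force: [-0.0, 0.3, -0.1]
opening: 0.047
finger_force: 0.0
travel [0.0014, -0.0031, 0.0733] roll 0.0001 | now [ 0.5422 -0.319   0.1653] ang 90.04 F [-0.   0.3 -0.1] t 13.65 open 0.047
```

```bash
python3 -m crank '[{"gripper":0.55,"travel":[0.001,-0.003,0.01],"roll":0},{"gripper":0.55,"travel":[0.001,-0.003,0.035],"roll":0},{"gripper":0.55,"travel":[0.001,-0.003,0.06],"roll":0},{"gripper":0.55,"travel":[0.001,-0.003,0.073],"roll":0},{"gripper":0.55,"travel":[0.001,-0.003,0.073],"roll":0}]' && python3 -m crank '[{"gripper":0.4,"travel":[0,0,0],"roll":0},{"gripper":0.3,"travel":[0,0,0],"roll":0},{"gripper":0,"travel":[0,0,0],"roll":0},{"gripper":0,"travel":[0,0,0],"roll":0},{"gripper":0,"travel":[0,0,0],"roll":0}]' 50;python3 -c "
from h import *
go([.541,-.3222,.092],90)"
```

```text
time_s: 14.28
eef_pos: [0.5391, -0.3212, 0.089]
ee_rot: [0.0, 1.0, 0.001, -0.001]
force: [-0.3, 0.4, -0.2]
opening: 0.0471
finger_force: 0.0
time_s: 14.9
eef_pos: [0.5409, -0.3223, 0.0918]
ee_rot: [0.0, 1.0, -0.001, 0.001]
force: [-0.5, -0.0, 6.0]
opening: 0.0227
finger_force: 49.0
travel [-0.0001, 0.0001, -0.0002] roll -0.0 | now [ 0.5409 -0.3223  0.0918] ang 90.0 F [-0.5 -0.   6. ] t 14.9 open 0.0227
```

```bash
python3 -m crank '[{"gripper":0,"travel":[0,0,-0.015],"roll":0},{"gripper":0,"travel":[0,0,-0.045],"roll":0},{"gripper":0,"travel":[0,0,-0.085],"roll":0},{"gripper":0,"travel":[0,0,-0.125],"roll":0},{"gripper":0,"travel":[0,0,-0.16],"roll":0}]' && python3 -m crank '[{"gripper":0,"travel":[0,0,-0.01],"roll":0},{"gripper":0,"travel":[0,0.025,-0.01],"roll":0},{"gripper":0,"travel":[0,0.065,-0.01],"roll":0},{"gripper":0,"travel":[0,0.11,-0.01],"roll":0},{"gripper":0,"travel":[0,0.15,-0.01],"roll":0}]' ; python3 -c "
from h import *
go([.552,-.085,.262],90)"
```

```text
time_s: 15.52
eef_pos: [0.5397, -0.3215, 0.2521]
ee_rot: [-0.0, 1.0, -0.0, -0.0]
force: [0.3, 0.8, -0.9]
opening: 0.0229
finger_force: 49.6
time_s: 16.15
eef_pos: [0.538, -0.1683, 0.2576]
ee_rot: [-0.0, 1.0, 0.001, -0.002]
force: [0.8, 0.8, -0.5]
opening: 0.0232
finger_force: 49.6
travel [-0.0141, 0.0833, -0.0043] roll 0.0001 | now [ 0.538  -0.1683  0.2576] ang 90.02 F [ 0.8  0.8 -0.5] t 16.15 open 0.0232
```

```bash
cat > ring.py <<'E'
from h import *
from scipy.ndimage import map_coordinates
from scipy.optimize import minimize
a=np.linspace(0,2*np.pi,72,endpoint=False)
for c in("scene","top"):
    ds=[bot.get_image(c) for _ in range(4)]; d=ds[0]; im=np.mean([q["img"].astype(float) for q in ds],0)
    w=cv2.GaussianBlur(im[...,2]-(im[...,0]+im[...,1])/2,(0,0),.6)
    def sc(p,r=.0105):
        P=np.c_[p[0]+r*np.cos(a),p[1]+r*np.sin(a),0*a+.0135]; uv=proj(d,P)
        return -map_coordinates(w,[uv[:,1],uv[:,0]],order=1).mean()
    g=[(sc((x,y)),x,y) for x in np.arange(.53,.575,.001) for y in np.arange(-.03,.02,.001)]
    b=min(g); m=minimize(sc,b[1:],method="Nelder-Mead",options=dict(initial_simplex=[b[1:],(b[1]+.001,b[2]),(b[1],b[2]+.001)])); print(c,m.x.round(4),m.fun.round(1))
    # dark plate outline
    g=im.max(2); u=proj(d,[[m.x[0],m.x[1],.0135]])[0]; x,y=np.round(u).astype(int)
    dark=(cv2.GaussianBlur(g,(0,0),.8)<55).astype(np.uint8); dark=cv2.morphologyEx(dark,cv2.MORPH_CLOSE,np.ones((25,25)))
    n,l=cv2.connectedComponents(dark)
    if l[y,x]: print("plate",quad(d,l==l[y,x],.012))
E
python3 ring.py
```

```text
scene [ 0.5518 -0.0034] -24.1
plate ((556.0125122070312, -5.6001739501953125), (118.90909576416016, 151.05270385742188), 89.42264556884766)
top [ 0.5538 -0.0059] -17.1
plate ((335.7912292480469, -140.152587890625), (418.6268310546875, 693.879638671875), 85.47711944580078)
```

```bash
python3 -m crank '[{"gripper":0,"travel":[-0.005,0.04,0],"roll":0},{"gripper":0,"travel":[-0.01,0.08,0],"roll":0},{"gripper":0,"travel":[-0.015,0.12,0],"roll":0},{"gripper":0,"travel":[-0.015,0.145,0],"roll":0},{"gripper":0,"travel":[-0.015,0.16,0],"roll":0}]' && python3 -m crank '[{"gripper":0,"travel":[0,0,0.02],"roll":0},{"gripper":0,"travel":[0,0,0.05],"roll":0},{"gripper":0,"travel":[0,0,0.08],"roll":0},{"gripper":0,"travel":[0,0,0.1],"roll":0},{"gripper":0,"travel":[0,0,0.11],"roll":0}]' && python3 -m crank '[{"gripper":0,"travel":[0,0,0],"roll":0},{"gripper":0,"travel":[0,0,0],"roll":0},{"gripper":0,"travel":[0,0,0.01],"roll":0},{"gripper":0,"travel":[0,0,0.01],"roll":0},{"gripper":0,"travel":[0,0,0.01],"roll":0}]'
python3 - <<'E'
from h import *
go([.553,-.005,.1035],90)
s=bot.get_image("scene"); t=bot.get_image("top"); T=bot.get_state()["eef_pos"]-[0,0,.080]
print("exp tip px",proj(s,T),proj(t,T),"ring",proj(s,[.5518,-.0034,.0135]))
a=s["img"][170:250,255:335]; b=t["img"][185:265,215:295]
cv2.imwrite("pics/f.png",np.hstack([cv2.resize(a,(560,560),interpolation=3),cv2.resize(b,(240,560),interpolation=3)]))
E
```

```text
time_s: 17.18
eef_pos: [0.5551, -0.0113, 0.2602]
ee_rot: [0.0, 1.0, -0.0, -0.0]
force: [0.0, 0.3, -0.4]
opening: 0.0229
finger_force: 49.7
time_s: 17.8
eef_pos: [0.5542, -0.0125, 0.1489]
ee_rot: [0.001, 1.0, -0.0, -0.001]
force: [-0.1, -0.0, -1.6]
opening: 0.0229
finger_force: 49.7
time_s: 18.42
eef_pos: [0.555, -0.0116, 0.1403]
ee_rot: [-0.0, 1.0, -0.0, -0.0]
force: [-0.5, 0.8, 0.2]
opening: 0.0228
finger_force: 49.7
travel [0.0019, 0.0066, 0.0368] roll 0.0 | now [ 0.555  -0.0116  0.1403] ang 90.0 F [-0.5  0.8  0.2] t 18.43 open 0.0228
exp tip px [[290.29114855 213.81694515]] [[253.69615278 219.82939094]] ring [[292.59827444 224.4981426 ]]
```

View pics/f.png

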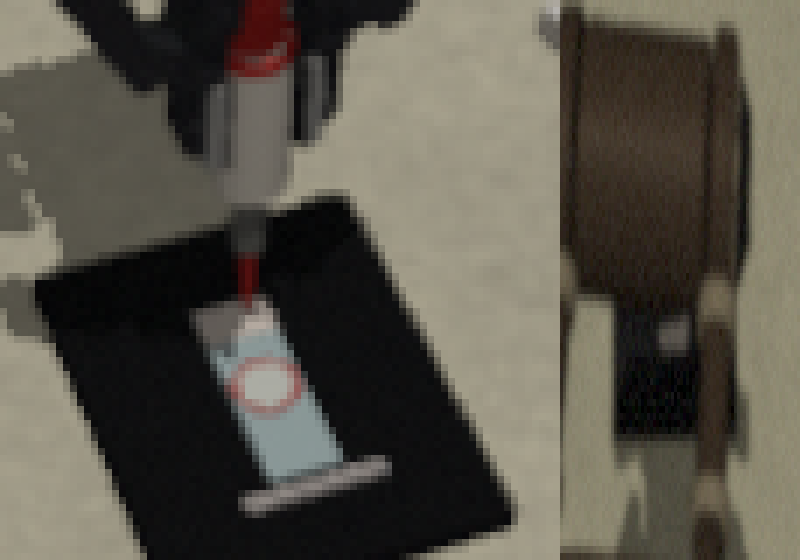

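Scene crop: the tip is at (248,305) → px (290.4,213.6), matching the expected (290.3,213.8), and the ring centre is at (266,385). The tip model is confirmed. Moving over the ring and then down.

```bash
python3 -m crank '[{"gripper":0,"travel":[0.003,0.0078,0],"roll":0},{"gripper":0,"travel":[0.003,0.0078,0.005],"roll":0},{"gripper":0,"travel":[0.003,0.0078,0.014],"roll":0},{"gripper":0,"travel":[0.003,0.0078,0.024],"roll":0},{"gripper":0,"travel":[0.003,0.0078,0.03],"roll":0}]' && python3 -m crank '[{"gripper":0,"travel":[0,0,0],"roll":0},{"gripper":0,"travel":[0,0,0.002],"roll":0},{"gripper":0,"travel":[0,0,0.004],"roll":0},{"gripper":0,"travel":[0,0,0.006],"roll":0},{"gripper":0,"travel":[0,0,0.006],"roll":0}]' && python3 -m crank '[{"gripper":0,"travel":[0,0,0.001],"roll":0},{"gripper":0,"travel":[0,0,0.001],"roll":0},{"gripper":0,"travel":[0,0,0.001],"roll":0},{"gripper":0,"travel":[0,0,0.001],"roll":0},{"gripper":0,"travel":[0,0,0.001],"roll":0}]'
python3 - <<'E'
from h import *
go([.552,-.0038,.1035],90)
s=bot.get_image("scene"); T=bot.get_state()["eef_pos"]-[0,0,.080]
print("exp tip px",proj(s,T),"ring",proj(s,[.5518,-.0034,.0135]))
a=s["img"]; cv2.imwrite("pics/g.png",np.hstack([cv2.resize(a[190:250,265:325],(480,480),interpolation=3),cv2.resize(a[100:340,90:430],(320,480),interpolation=3)]))
E
```

```text
time_s: 19.15
eef_pos: [0.5513, -0.0039, 0.1091]
ee_rot: [0.0, 1.0, 0.0, -0.001]
force: [0.0, -0.2, -1.3]
opening: 0.0232
finger_force: 49.7
time_s: 19.77
eef_pos: [0.5519, -0.0038, 0.1042]
ee_rot: [0.0, 1.0, 0.0, -0.0]
force: [-0.7, -0.2, -1.8]
opening: 0.0228
finger_force: 49.7
time_s: 20.4
eef_pos: [0.552, -0.0038, 0.1034]
ee_rot: [0.0, 1.0, 0.0, 0.0]
force: [-0.5, 0.6, -0.4]
opening: 0.0228
finger_force: 49.7
travel [0.0, 0.0, -0.0001] roll -0.0 | now [ 0.552  -0.0038  0.1034] ang 90.0 F [-0.5  0.6 -0.4] t 20.4 open 0.0228
exp tip px [[292.55339703 222.02375613]] ring [[292.59827444 224.4981426 ]]
```

View pics/g.png

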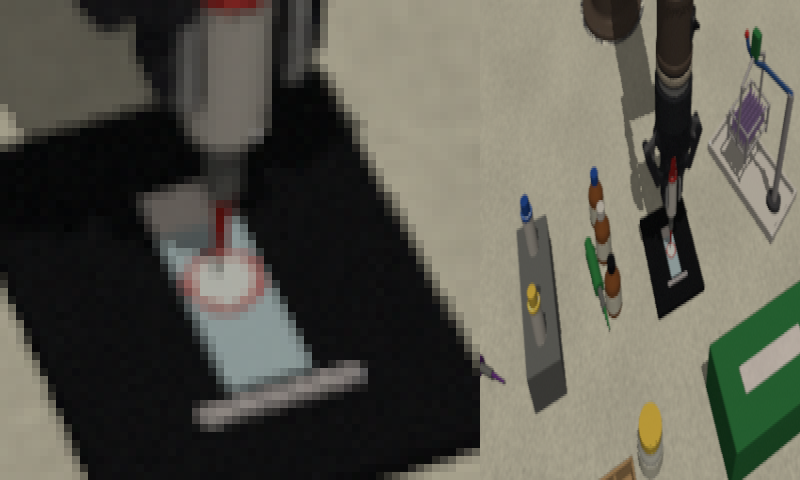

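The tip, at (220,262) in the crop, is directly above the ring centre at (225,281). The 2.4 px gap is about 10 mm. The basket is hanging, and the bottles, pot and other pipettes are in place. Handing in.

```bash
python3 -c "
from workcell import bot
print(bot.close_job())"
```

```text
the job is handed in; nothing more can be done
None
```

The job is handed in at about 20 s of robot time: the basket hangs on the hook, released, and the red pipette is gripped upright about 1 cm above the ring centre. The bottles, specimen pot and other two pipettes looked undisturbed in the last picture.

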